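# Close the gear housing with its cover

## Robot

A 7-joint arm with a two-finger parallel gripper is mounted at the origin on the work surface. World frame = base frame: x ahead of the robot, y to its left, z up, the work surface at z = 0. Lengths are in m, angles in rad, forces in N, time in s.
With the tool pointing down it reaches from about 0.4 to 0.875 m from the base axis. Payload 19.3 kg.
Tool frame: the origin (TCP) lies at the very end of the fingers, on their centre line; the grasp point (between the pads) lies 19 mm behind it; z points along the fingers, y is the line along which they close (so a half turn about z gives the same grasp; the last joint's range is limited). The gripper opens to 85 mm and grips with 20 to 120 N. Pads are 22 mm wide; open, the fingers measure 114 mm over their backs; the gripper's body (76 mm by 85 mm) begins 54 mm behind the grasp point. The pads swing forward as they close: fully open they stand 13 mm farther back than shut.
Start: joints at [-1.206, 0.521, -0.036, 1.599, 0.021, 1.021, -0.113], TCP at [0.263, 0.567, 0.231] pointing down, gripper open.
Joint ranges: [-2.91, 2.91], [-0.3, 2.13], [-1.5, 1.42], [0.17, 2.43], [-1.26, 4.41], [0.16, 1.93], [-2.52, 2.52]. Speed limits (rad/s): [1.89, 1.89, 2.39, 2.39, 3.01, 3.01, 3.01].

## Interface

Orientations are given as [roll, pitch, yaw] about the fixed x, y, z axes, in that order (R = Rz(yaw) Ry(pitch) Rx(roll)).
In Python, from workcell import bot gives the robot as it stands.
- The arm moves only by the tool jog_arm, never from a script. Its argument "motion" is a list of rows, each a list of 5 numbers: the shift along the tool's x, y, z scaled (see below), then the turn about the tool's z scaled (see below), then the opening, from 0 (shut) to 1 (fully open). A call has 1 to 12 rows; each row shifts and turns the commanded pose from where the row before left it, along the tool's axes as they then stand; what a row does not reach is not made up. The controller multiplies each number of a shift by 30 mm and each number of a turn by 0.08 rad. A row lasts 1/10 s, in which the tool goes at most 50 mm and 8.59 degrees, less where a joint would pass 70% of its speed; a pose out of reach is approached as far as the arm can. A call with a number of a shift or a turn outside -1 to 1 is refused whole. A call with a gripper value outside its range is refused whole. The fingers move at their own pace and stop on an object; "newtons" is the grip in N (left out, the last holds). Time passes only in rows, so rows that do not move let the fingers close. It gives the time, the measured TCP pose, the force, the opening and the grip force at its end, in the units of the state.
- bot.observe(): the state, without advancing time (a new reading comes with each control period).
- bot.grab_frame(name): name is "side" or "top"; returns a dict with "pixels" (384x512x3 uint8, red, green, blue), "fovy" (degrees; the focal length in pixels is half the picture's height over the tangent of half this angle, whatever the lens; pixels are square), "cx", "cy" (the principal point, pixels), "rvec" (rotation vector, rad) and "tvec" (3), from world to camera coordinates, as OpenCV has them. Camera axes: x right, y down, z forward; pixel columns grow to the right and rows downward; lengths in m; the calibration is good to about 2 mm. A picture is of the moment at which its call begins. There is no depth.
- bot.job_done(): hands the job in; it is judged then, once.
The state is a dict: "clock": time; "qpos": joint angles; "qd": joint speeds; "joint_efforts": joint torques, N m; "position": TCP position; "tool_rot": TCP orientation; "force": force on the tool from outside, world axes, zero at the start; "moment": the same for the moment, N m; "grip_width": finger opening in m; "finger_force": force on a finger pad.
Only numpy, scipy, OpenCV 4.12 (cv2) and the standard library are available. Lean on these libraries where they do the work, as an engineer would, in place of code of your own. Each camera call takes 0.05 s, during which the arm holds its last target. There are 200 camera calls.

## Task

Put the oblong aluminium cover on the open oblong gear housing so that it closes the top: centred, edges in line with the housing's edges, lying flat on the rim with its grip rib up. Set it down gently instead of dropping it, let go, and leave the square and the round cover where they are.

Things in the scene. Friction and masses are not known exactly. Their poses are not given: they have to be found in the camera images.
- housing: Open-topped oblong gear housing of bare aluminium, two brass gears inside (well below the rim), 100 (x) by 70 (y) outside, walls 10 thick, flat rim 55 mm above the table, on a dark steel fixture plate, 10 thick, that sticks out 12 mm at each x end; fixed to the bench. Origin: middle of its underside, on the table; x along the long side, z up. The round open housing nearby is not part of the job
- cover_center (a point): The oblong cover: bare aluminium plate 100 (x) by 70 (y) by 6 thick, about 0.16 kg, lying flat on the table; upright grip rib on its middle, 50 long (its x), 14 thick (its y), 30 tall, so 36 tall in all. Loose. The point is on its axis half-way up, 18 mm above its underside; z up
- square_cover_center (a point): A square cover that is not to be used: bare aluminium plate 70 by 70 by 6, lying flat on the table; upright grip rib on its middle, 50 long (its x), 14 thick (its y), 30 tall, so 36 tall in all. Loose. The point is on its axis half-way up, 18 mm above its underside; z up
- round_cover_center (a point): A round cover that is not to be used: bare aluminium disc of 80 mm diameter, 6 thick, lying flat on the table; upright grip rib on its middle, 50 long (its x), 14 thick (its y), 30 tall, so 36 tall in all. Loose. The point is on its axis half-way up, 18 mm above its underside; z up
Mind the look-alikes: they are no part of the job. Leave any blue, purple or red look-alike of the part that bears cover_center alone.

How it is judged:
By the outcome, as a careful person would: the job done as asked, in the order asked, and still so for the second after the job is handed in, with the robot touching nothing.
It also fails if it takes over 35 s, if anything falls off the work surface, if the arm or the gripper's body presses on something with over 40 N, if the wrist force passes 120 N, or if a joint passes its speed limit or range.

## Working session

There is one attempt and no reset: what is moved stays moved. The work goes in short steps, Python scripts to look and compute and a tool call to move; the robot and the scene stay as the last step left them, time stands still between calls to the robot, and variables do not carry over. Pictures are saved under pics/ and viewed, at most 10 in all, crops included, and the job is handed in when it is done.

Besides the shell and the picture viewer there is one more tool, called by a JSON object that holds its "fn" and its "kwargs", one argument or row to a line. jog_arm: Moves the arm, as the interface text tells. Shifts and turns lie within -1 to 1; 1 stands for 30 mm of shift or 0.08 rad of turn. Its arguments: {"type":"object","properties":{"motion":{"type":"array","items":{"type":"array","items":{"type":"number"}}},"newtons":{"type":"number"}},"required":["motion"]}

```bash
mkdir -p pics; cat > h.py <<'E'
import numpy as np, cv2
from workcell import bot
def grab(n,fn):
    f=bot.grab_frame(n); cv2.imwrite('pics/'+fn,f['pixels'][:,:,::-1]); np.save('pics/'+n+'.npy',{k:f[k] for k in f if k!='pixels'},allow_pickle=True); return f
def cam(n):
    f=np.load('pics/'+n+'.npy',allow_pickle=True).item()
    F=192/np.tan(np.radians(f['fovy'])/2); K=np.array([[F,0,f['cx']],[0,F,f['cy']],[0,0,1.]])
    return K,np.array(f['rvec'],float).reshape(3),np.array(f['tvec'],float).reshape(3)
def back(n,uv,z):
    K,r,t=cam(n); R=cv2.Rodrigues(r)[0]; c=-R.T@t; o=[]
    for p in np.atleast_2d(uv):
        d=R.T@np.linalg.inv(K)@[p[0],p[1],1]; o.append(c+d*(z-c[2])/d[2])
    return np.array(o)
def proj(n,P):
    K,r,t=cam(n); return cv2.projectPoints(np.array(P,float),r,t,K,None)[0][:,0]
E
python3 - <<'E'
from h import *
a=grab('top','t0.png');b=grab('side','s0.png')
for n in('top','side'):
    K,r,t=cam(n);print(n,K[0,0],-cv2.Rodrigues(r)[0].T@t, [k for k in a])
print(bot.observe())
E
```

```text
top 434.75318676285775 [0.3121837  0.00601802 1.12906008] ['pixels', 'fovy', 'cx', 'cy', 'rvec', 'tvec']
side 365.2658781324483 [ 0.23907707 -0.5253571   0.72242354] ['pixels', 'fovy', 'cx', 'cy', 'rvec', 'tvec']
{'clock': 0.1, 'qpos': array([-1.20617475,  0.52194297, -0.03632955,  1.59991844,  0.02119765,
        1.02111792, -0.11279229]), 'qd': array([ 0.00025345, -0.00098411,  0.0003864 , -0.00229356, -0.00106571,
       -0.00089163, -0.00072773]), 'joint_efforts': array([ 2.41098503e-03, -9.28479195e+01,  1.98331185e+00, -3.70541275e+01,
        1.79885561e-02,  5.26119402e-03, -6.66230608e-05]), 'position': array([0.26318594, 0.56656321, 0.23080205]), 'tool_rot': array([-3.14059308e+00,  6.68845359e-05,  2.70676785e+00]), 'force': array([-0.527628  , -0.66336061,  0.19350298]), 'moment': array([-0.02764391, -0.02678829, -0.03289022]), 'finger_force': 0.0, 'grip_width': 0.085359669246706}
```

View pics/t0.png

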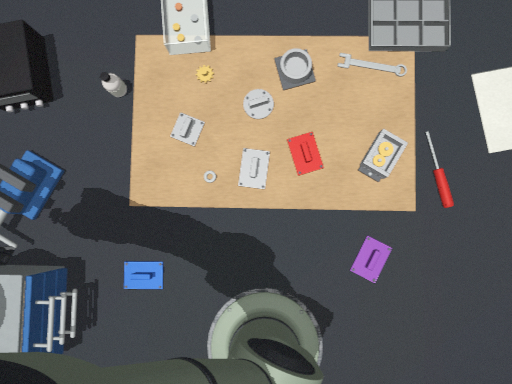

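View pics/s0.png

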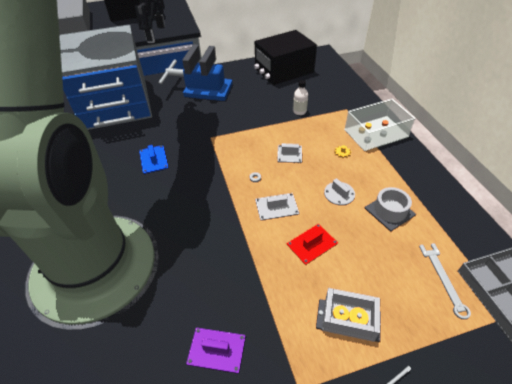

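The top view shows the oblong cover at about (254,168), the housing at about (383,155), the square cover at (187,129) and the round one at (258,103). The red, blue and purple ones are look-alikes. Next I'll enlarge the cover and the housing.

```bash
python3 - <<'E'
from h import *
a=cv2.imread('pics/t0.png');s=cv2.imread('pics/s0.png')
def cr(im,u,v): 
    c=cv2.resize(im[v:v+50,u:u+66],None,fx=6,fy=6,interpolation=cv2.INTER_CUBIC)
    for i in range(0,66,10): cv2.putText(c,str(u+i),(i*6,8),0,.3,(0,0,255)); cv2.line(c,(i*6,10),(i*6,14),(0,0,255))
    for i in range(0,50,10): cv2.putText(c,str(v+i),(0,i*6+4),0,.3,(0,0,255)); cv2.line(c,(20,i*6),(25,i*6),(0,0,255))
    return c
cv2.imwrite('pics/c.png',np.vstack([np.hstack([cr(a,221,143),cr(a,350,130)]),np.hstack([cr(s,244,182),cr(s,316,285)])]))
E
```

```text
(no output)
```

View pics/c.png

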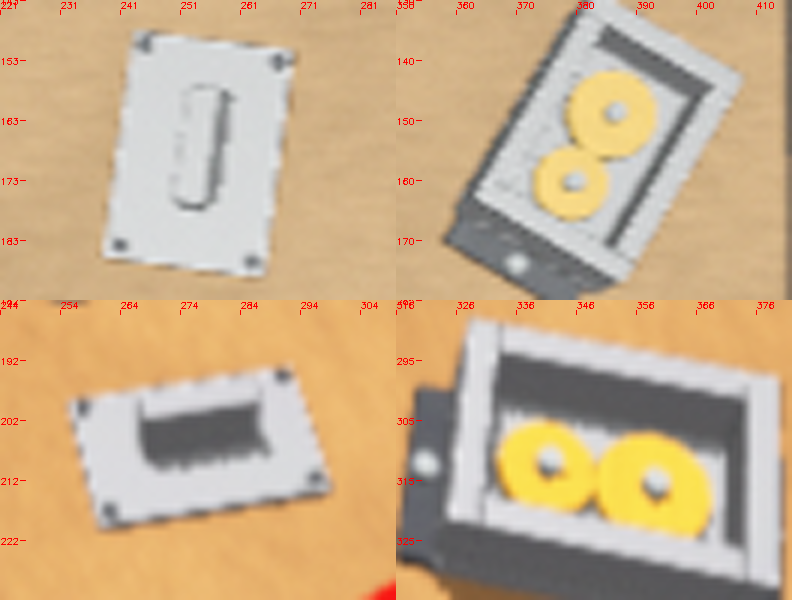

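Corner pixels read off the enlarged crops. Next I'll fit rectangles to them with the known sizes and heights.

```bash
cat > fit.py <<'E'
from h import *
from scipy.optimize import least_squares
def px(o,l): return np.array(l,float)/6+o-0.42
def fit(obs,z,g):
    # obs: list (cam, pixels, corner idx); corners order ++,+-,--,-+ in local
    C=np.array([[50,35],[50,-35],[-50,-35],[-50,35]])/1000
    def P(p):
        c,s=np.cos(p[2]),np.sin(p[2]); q=C@np.array([[c,s],[-s,c]])+p[:2]; return np.c_[q,np.full(4,z)]
    r=lambda p: np.concatenate([(proj(n,P(p)[ix])-uv).ravel() for n,uv,ix in obs])
    s=least_squares(r,g); return s.x, s.fun.round(1)
E
python3 - <<'E'
from fit import *
ct=px((221,143),[(135,32),(294,50),(265,276),(104,256)])
ht=px((350,130),[(345,78),(232,282),(79,193)])
cs=px((244,182),[(70,102),(291,68),(330,190),(100,229)])
hs=px((316,285),[(76,18),(382,78),(382,285),(52,220)])
for n,uv,z in(('top',ct,.006),('side',cs,.006),('top',ht,.055),('side',hs,.055)):
    b=back(n,uv,z);print(n,b.round(4).tolist(),np.linalg.norm(np.diff(b,axis=0),axis=1).round(4))
# cover: top order: +x end left, +x right, -x right, -x left
o=[('top',ct,[0,1,2,3]),('side',cs,[3,0,1,2])]
for k in (o[:1],o[1:],o): print('cover',*fit(k,.006,[.43,.15,0]))
o=[('top',ht,[1,2,3]),('side',hs,[3,0,1,2])]
for k in (o[:1],o[1:],o): print('house',*fit(k,.055,[.45,-.15,-.5]))
E
```

```text
top [[0.5071, 0.0635, 0.006], [0.5002, -0.0057, 0.006], [0.4016, 0.0051, 0.006], [0.4091, 0.0749, 0.006]] [0.0696 0.0992 0.0702]
side [[0.4078, 0.0754, 0.006], [0.5058, 0.0643, 0.006], [0.4968, -0.0048, 0.006], [0.3993, 0.0051, 0.006]] [0.0986 0.0697 0.0981]
top [[0.5177, -0.3441, 0.055], [0.4326, -0.2978, 0.055], [0.4684, -0.2355, 0.055]] [0.0969 0.0718]
side [[0.4657, -0.2348, 0.055], [0.5509, -0.2842, 0.055], [0.5168, -0.344, 0.055], [0.4299, -0.2954, 0.055]] [0.0985 0.0688 0.0996]
cover [ 0.45450892  0.03446014 -0.10939858] [-0.1 -0.3  0.  -0.1 -0.   0.2  0.1  0.2]
cover [ 0.45240655  0.03502965 -0.11309881] [-0.4  0.1  0.1  0.   0.6  0.  -0.3 -0.2]
cover [ 0.4534397   0.03477556 -0.11099335] [-0.2  0.  -0.1  0.4 -0.2  0.7 -0.1  0.6 -0.   0.1  0.5 -0.   1.  -0.
  0.2 -0.2]
house [ 0.49314664 -0.29062463 -0.51878934] [ 0.7 -0.6 -0.7  0.1 -0.   0.5]
house [ 0.49081047 -0.28954093 -0.51972719] [-0.5 -0.1  0.3 -0.2  0.2  0.4  0.  -0.2]
house [ 0.49153915 -0.28977853 -0.51770394] [ 0.3  0.  -1.   0.7 -0.4  1.2 -0.2 -0.1  0.6 -0.3  0.7  0.3  0.5 -0.1]
```

{"fn": "jog_arm", "kwargs": {
  "motion": [
    [-0.944,-0.958,0,0,1],
    [-0.944,-0.958,0,0,1],
    [-0.944,-0.958,0,0,1],
    [-0.944,-0.958,0,0,1],
    [-0.944,-0.958,0,0,1],
    [-0.944,-0.958,0,0,1],
    [-0.944,-0.958,0,0,1],
    [-0.944,-0.958,0,0,1],
    [-0.944,-0.958,0,0,1],
    [-0.944,-0.958,0,0,1],
    [-0.944,-0.958,0,0,1],
    [-0.944,-0.958,0,0,1]
  ]
}}

```text
clock: 1.3
position: [0.4264, 0.1093, 0.2313]
tool_rot: [3.142, -0.0, 2.707]
force: [0.6, 0.3, 0.0]
grip_width: 0.0853
finger_force: 0.0
```

{"fn": "jog_arm", "kwargs": {
  "motion": [
    [-0.944,-0.958,0,0,1],
    [-0.944,-0.958,0,0,1],
    [0,0,0.8,-0.81,1],
    [0,0,0.8,-0.81,1],
    [0,0,0.8,-0.81,1],
    [0,0,0.8,-0.81,1],
    [0,0,0.8,-0.81,1],
    [0,0,0,0,1],
    [0,0,0,0,1]
  ]
}}

```text
clock: 2.2
position: [0.4533, 0.0347, 0.1116]
tool_rot: [-3.141, -0.001, 3.028]
force: [0.5, -0.1, 0.4]
grip_width: 0.0854
finger_force: 0.0
```

```bash
python3 - <<'E'
from h import *
s=grab('side','s1.png')['pixels'][:,:,::-1]
cv2.imwrite('pics/s1c.png',cv2.resize(s[120:250,200:370],None,fx=4,fy=4,interpolation=cv2.INTER_CUBIC))
E
```

```text
(no output)
```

View pics/s1c.png

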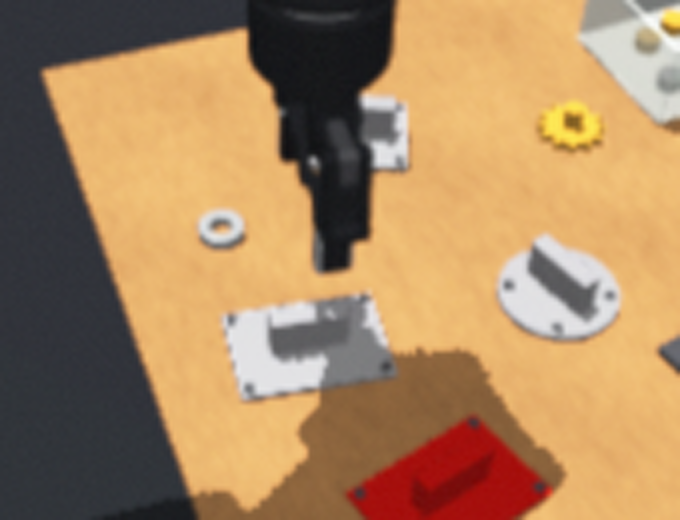

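The open fingers are above the oblong cover's rib, which is at crop (310,335), and nothing is in the way. I'll go down and close.

{"fn": "jog_arm", "kwargs": {
  "motion": [
    [0,0,0.8,0,1],
    [0,0,0.8,0,1],
    [0,0,0.7,0,1],
    [0,0,0.5,0,1],
    [0,0,0.35,0,1],
    [0,0,0.2,0,1],
    [0,0,0,0,1],
    [0,0,0,0,1]
  ]
}}

```text
clock: 3.05
position: [0.4537, 0.0349, 0.0114]
tool_rot: [3.141, 0.001, 3.03]
force: [0.9, 0.3, 0.2]
grip_width: 0.0857
finger_force: 0.0
```

{"fn": "jog_arm", "kwargs": {
  "motion": [
    [0,0,0,0,0],
    [0,0,0,0,0],
    [0,0,0,0,0],
    [0,0,0,0,0],
    [0,0,0,0,0],
    [0,0,0,0,0],
    [0,0,0,0,0],
    [0,0,0,0,0],
    [0,0,0,0,0],
    [0,0,0,0,0]
  ],
  "newtons": 50
}}

```text
clock: 4.05
position: [0.4534, 0.0349, 0.011]
tool_rot: [3.142, 0.0, 3.031]
force: [-1.7, -0.5, 7.9]
grip_width: 0.0133
finger_force: 49.5
```

{"fn": "jog_arm", "kwargs": {
  "motion": [
    [0,0,-0.2,0,0],
    [0,0,-0.5,0,0],
    [0,0,-0.8,0,0],
    [0,0,-0.8,0,0],
    [0,0,-0.8,0,0],
    [0,0,-0.8,0,0],
    [0,0,-0.8,0,0],
    [0,0,0,0,0],
    [0,0,0,0,0]
  ]
}}

```text
clock: 4.95
position: [0.4534, 0.0349, 0.1521]
tool_rot: [3.141, 0.001, 3.031]
force: [0.7, -0.5, -1.1]
grip_width: 0.0131
finger_force: 48.7
```

```bash
python3 - <<'E'
from h import *
s=grab('side','s2.png')['pixels'][:,:,::-1]
print(bot.observe()['force'],bot.observe()['moment'])
cv2.imwrite('pics/s2c.png',cv2.resize(s[90:240,200:400],None,fx=4,fy=4,interpolation=cv2.INTER_CUBIC))
E
```

```text
[-0.1245688  -0.11133387 -1.05971301] [ 0.01297701 -0.00534411 -0.00609552]
```

View pics/s2c.png

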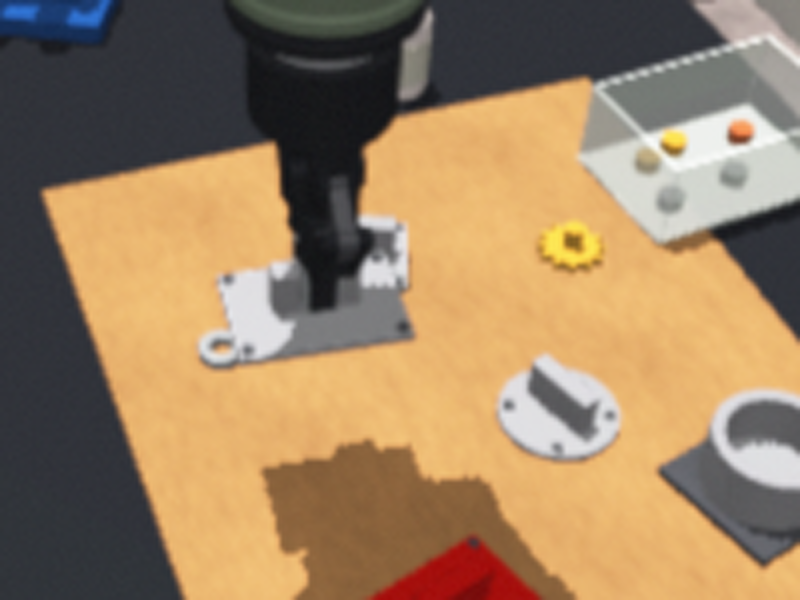

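The cover hangs level in the fingers with its rib gripped near its middle. I'll carry it over the housing.

{"fn": "jog_arm", "kwargs": {
  "motion": [
    [-0.205,-0.885,0,0,0],
    [-0.205,-0.885,0,0,0],
    [-0.205,-0.885,0,0,0],
    [-0.205,-0.885,0,0,0],
    [-0.205,-0.885,0,0,0],
    [-0.205,-0.885,0,0,0],
    [-0.205,-0.885,0,0,0],
    [-0.205,-0.885,0,0,0],
    [-0.205,-0.885,0,0,0],
    [-0.205,-0.885,0,0,0],
    [-0.205,-0.885,0,0,0],
    [-0.205,-0.885,0,0,0]
  ]
}}

```text
clock: 6.2
position: [0.4909, -0.2908, 0.1504]
tool_rot: [3.141, -0.002, 3.031]
force: [-0.3, 0.1, -1.0]
grip_width: 0.0128
finger_force: 48.9
```

{"fn": "jog_arm", "kwargs": {
  "motion": [
    [0,0,0,0.848,0],
    [0,0,0,0.848,0],
    [0,0,0,0.848,0],
    [0,0,0.5,0.848,0],
    [0,0,0.5,0.848,0],
    [0,0,0.2,0.848,0],
    [0,0,0,0,0],
    [0,0,0,0,0],
    [0,0,0,0,0]
  ]
}}

```text
clock: 7.1
position: [0.4915, -0.29, 0.1158]
tool_rot: [-3.142, -0.0, 2.625]
force: [0.1, -0.1, -1.0]
grip_width: 0.0131
finger_force: 48.9
```

```bash
python3 - <<'E'
from h import *
s=grab('side','s3.png')['pixels'][:,:,::-1]; t=grab('top','t3.png')['pixels'][:,:,::-1]
print(bot.observe()['position'],bot.observe()['tool_rot'])
def cr(im,u,v):
    c=cv2.resize(im[v:v+100,u:u+66],None,fx=6,fy=6,interpolation=cv2.INTER_CUBIC); return c
cv2.imwrite('pics/c3.png',np.hstack([cr(t,350,115),cr(s,310,250),]))
E
```

```text
[ 0.49154157 -0.29006209  0.11605017] [3.14155236e+00 4.06957635e-04 2.62457318e+00]
```

View pics/c3.png

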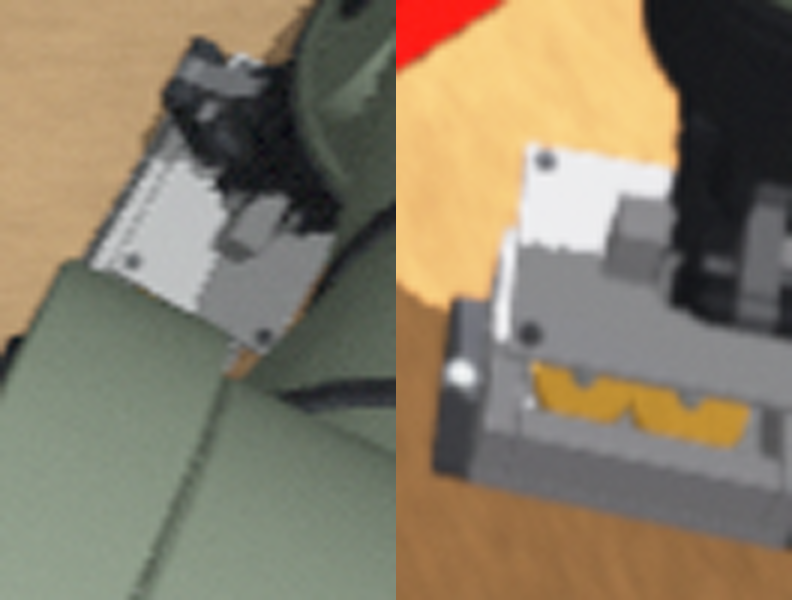

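The cover is above the housing in both views. The side view cuts off its right corners, so I need a wider crop.

```bash
python3 - <<'E'
from h import *
s=cv2.imread('pics/s3.png')
cv2.imwrite('pics/c4.png',cv2.resize(s[255:355,315:405],None,fx=6,fy=6,interpolation=cv2.INTER_CUBIC))
p=(.4915,-.290,-.5170)
C=np.array([[50,35],[50,-35],[-50,-35],[-50,35]])/1000;c,q=np.cos(p[2]),np.sin(p[2])
Q=C@np.array([[c,q],[-q,c]])+p[:2]
print(((proj('side',np.c_[Q,np.full(4,.111)])-(315,255)+.42)*6).round(0))
E
```

```text
[[435. 174.]
 [439. 392.]
 [ 84. 322.]
 [104. 113.]]
```

View pics/c4.png

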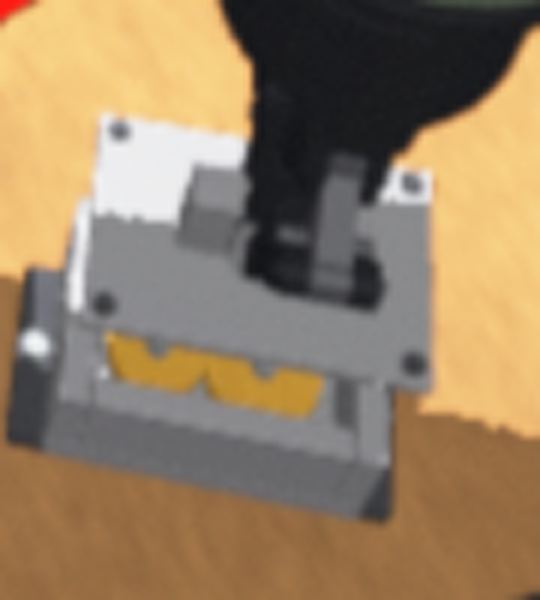

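```bash
python3 - <<'E'
from fit import *
uv=px((315,255),[(100,115),(432,173),(433,392),(86,314)])
print(fit([('side',uv,[3,0,1,2])],.111,[.49,-.29,-.5]))
E
```

```text
(array([ 0.4910094 , -0.2891352 , -0.52264226]), array([ 0.4, -0.7,  0.1, -0.1,  0.3, -0.2, -0.8,  0.9]))
```

The cover and housing agree within about 0.5 mm and 0.003 rad in the same camera, so no correction is needed. Lowering it.

{"fn": "jog_arm", "kwargs": {
  "motion": [
    [0,0,0.4,0,0],
    [0,0,0.4,0,0],
    [0,0,0.35,0,0],
    [0,0,0.25,0,0],
    [0,0,0.1,0,0],
    [0,0,0.05,0,0],
    [0,0,0.03,0,0],
    [0,0,0.03,0,0],
    [0,0,0,0,0],
    [0,0,0,0,0]
  ]
}}

```text
clock: 8.2
position: [0.4916, -0.2899, 0.0677]
tool_rot: [3.142, 0.0, 2.624]
force: [0.3, 0.2, -1.3]
grip_width: 0.0133
finger_force: 48.9
```

{"fn": "jog_arm", "kwargs": {
  "motion": [
    [0,0,0.02,0,0],
    [0,0,0.02,0,0],
    [0,0,0.02,0,0],
    [0,0,0,0,0],
    [0,0,0,0,0]
  ]
}}

```text
clock: 8.7
position: [0.4915, -0.2899, 0.0661]
tool_rot: [3.141, 0.0, 2.624]
force: [-2.1, 0.8, 6.6]
grip_width: 0.0129
finger_force: 50.1
```

Contact at the expected height, with about 8 N. Releasing and retreating.

{"fn": "jog_arm", "kwargs": {
  "motion": [
    [0,0,0,0,0.3],
    [0,0,0,0,0.5],
    [0,0,0,0,0.7],
    [0,0,0,0,0.7],
    [0,0,0,0,0.7],
    [0,0,-0.3,0,0.7],
    [0,0,-0.6,0,0.7],
    [0,0,-0.8,0,0.7],
    [0,0,-0.8,0,0.7],
    [0,0,-0.8,0,0.7],
    [0,0,-0.8,0,0.7],
    [0,0,-0.8,0,0.7]
  ]
}}

```text
clock: 9.9
position: [0.4913, -0.2899, 0.2144]
tool_rot: [3.142, 0.0, 2.624]
force: [0.2, -1.1, 0.0]
grip_width: 0.0598
finger_force: 0.0
```

{"fn": "jog_arm", "kwargs": {
  "motion": [
    [-0.3,0.9,0,0,0.7],
    [-0.3,0.9,0,0,0.7],
    [-0.3,0.9,0,0,0.7],
    [-0.3,0.9,0,0,0.7],
    [-0.3,0.9,0,0,0.7],
    [-0.3,0.9,0,0,0.7],
    [0,0,0,0,0.7],
    [0,0,0,0,0.7]
  ]
}}

```text
clock: 10.7
position: [0.6186, -0.1756, 0.213]
tool_rot: [-3.141, -0.0, 2.625]
force: [-0.8, -0.5, 0.2]
grip_width: 0.0595
finger_force: 0.0
```

```bash
python3 - <<'E'
from h import *
s=grab('side','s5.png')['pixels'][:,:,::-1]; t=grab('top','t5.png')['pixels'][:,:,::-1]
def cr(im,u,v): return cv2.resize(im[v:v+80,u:u+66],None,fx=6,fy=6,interpolation=cv2.INTER_CUBIC)
cv2.imwrite('pics/c5.png',np.hstack([cr(t,350,120),cr(s,320,280)]))
E
```

```text
(no output)
```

View pics/c5.png

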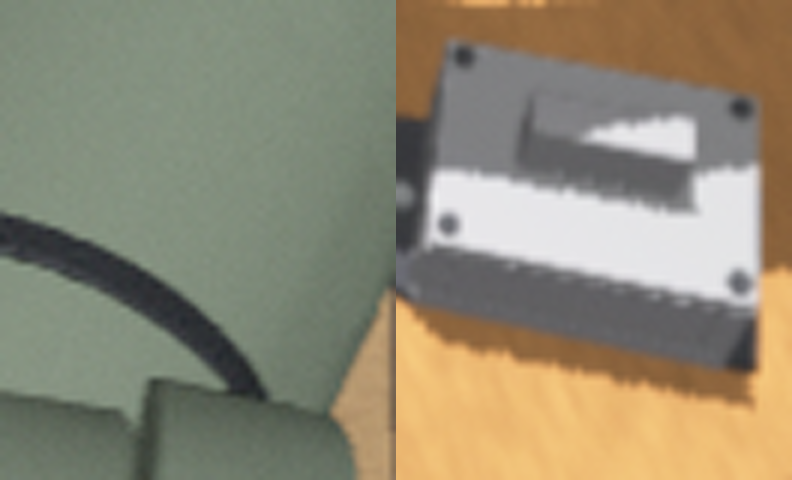

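In the side view the cover lies flat on the housing with its edges in line; its corners are at crop (446,40), (760,97), (758,307) and (426,246). One numeric check, then I hand in if it passes.

```bash
python3 - <<'E'
from fit import *
uv=px((320,280),[(50,40),(364,97),(362,307),(30,246)])
x,r=fit([('side',uv,[3,0,1,2])],.061,[.49,-.29,-.5]); print(x,r)
if np.all(abs(x-[.4908,-.2895,-.5197])<[.003,.003,.02]): print(bot.job_done())
E
```

```text
[ 0.49045943 -0.2896183  -0.50932834] [-0.1  0.1 -0.3  0.   0.4  0.3  0.1 -0.4]
the job is handed in; nothing more can be done
None
```

The oblong cover is on the housing, lying flat with its rib up. By the side camera it is centred within about 0.5 mm and turned about 0.01 rad. It was set down at about 8 N and let go; the square and round covers were not touched, and the job is handed in.

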